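# Shut the curing box and key in the cure

### The job

The resin pendants are lying ready in the curing box: press its lid down until the catch snaps and it stays fully shut. Then start the cure on the key panel, pressing one key at a time all the way down and letting it come up again: first blue, then yellow, then green. Press no key before the lid is latched, do not press the red or the white key, and leave the mould and the things on the bench where they are.

Things in the scene. Friction and masses are not known exactly. Their poses are not given: they have to be found in the camera images.
- curer: Desktop lamp box for curing resin, off-white, 255 deep (x) x 270 mm wide (y), fixed. Origin: centre of its underside, at bench height. x points from the key side (facing the robot) to the hinge side, z up. Dark key deck: top at z 75 mm, x -130 to -55 mm. Behind it the chamber: rim at z 100 mm, x -55 to 125 mm. Place and yaw vary.
- lid (a joint): Lid angle, rad: 0 shut, grows opening upward; starts 0.55 to 1.0. Dark frame round an amber window, 184 long (hinge to front rim) x 270 x 12 mm, 0.36 kg. Friction hinge: stays where left. The last 0.06 rad (11 mm at the front rim) goes over a sprung roller catch: it needs about 10 N down at the rim, then snaps home to 0 and stays; a lid merely lowered rests on it at 0.06.
- lid_press (a point): Where to press: on the lid's outer (top) face, mid-width, on the 24 mm wide dark front bar, 12 mm from the front edge. 172 mm from the hinge axis, 12 mm above the lid's underside plane. Axes turn with the lid: x towards the hinge, z out of the top face.
- lid_hinge (a point): Middle of the lid's hinge axis, on the far side of the box's rim (fixed to the box, 125 mm in x and 100.5 mm up from the box's origin; the lid's underside plane passes through it). The axis runs along the box's y.
- key_blue_top (a point): Centre of the top face of the blue key (lamp select): round cap 23 mm across, standing 9 mm above a 32 mm steel bezel, top 87 mm above the bench; moves with the key. The five keys stand in one row along the box's y, 44 mm apart, 97 mm towards -x from the box's origin; their order along the row differs from unit to unit.
- key_blue (a joint): Travel of the blue key in m: 0 up, 0.005 fully down (pressed straight down). Sprung: 1.2 N to start, 4 N fully down; it comes up by itself. Counts as pressed from 0.0035, as up below 0.001.
- key_yellow_top (a point): Centre of the top face of the yellow key (timer): round cap 23 mm across, standing 9 mm above a 32 mm steel bezel, top 87 mm above the bench; moves with the key. The five keys stand in one row along the box's y, 44 mm apart, 97 mm towards -x from the box's origin; their order along the row differs from unit to unit.
- key_yellow (a joint): Travel of the yellow key in m: 0 up, 0.005 fully down (pressed straight down). Sprung: 1.2 N to start, 4 N fully down; it comes up by itself. Counts as pressed from 0.0035, as up below 0.001.
- key_green_top (a point): Centre of the top face of the green key (start): round cap 23 mm across, standing 9 mm above a 32 mm steel bezel, top 87 mm above the bench; moves with the key. The five keys stand in one row along the box's y, 44 mm apart, 97 mm towards -x from the box's origin; their order along the row differs from unit to unit.
- key_green (a joint): Travel of the green key in m: 0 up, 0.005 fully down (pressed straight down). Sprung: 1.2 N to start, 4 N fully down; it comes up by itself. Counts as pressed from 0.0035, as up below 0.001.
- key_red_top (a point): Centre of the top face of the red key (stop): round cap 23 mm across, standing 9 mm above a 32 mm steel bezel, top 87 mm above the bench; moves with the key. The five keys stand in one row along the box's y, 44 mm apart, 97 mm towards -x from the box's origin; their order along the row differs from unit to unit.
- key_red (a joint): Travel of the red key in m: 0 up, 0.005 fully down (pressed straight down). Sprung: 1.2 N to start, 4 N fully down; it comes up by itself. Counts as pressed from 0.0035, as up below 0.001.
- key_white_top (a point): Centre of the top face of the white key (chamber light): round cap 23 mm across, standing 9 mm above a 32 mm steel bezel, top 87 mm above the bench; moves with the key. The five keys stand in one row along the box's y, 44 mm apart, 97 mm towards -x from the box's origin; their order along the row differs from unit to unit.
- key_white (a joint): Travel of the white key in m: 0 up, 0.005 fully down (pressed straight down). Sprung: 1.2 N to start, 4 N fully down; it comes up by itself. Counts as pressed from 0.0035, as up below 0.001.
- mould: Pale silicone mould with six filled pendant cells, 100 x 140 x 12 mm, lying loose on the chamber floor under the lid. Origin: centre of its underside. Leave it alone.
- resin_bottle: Dark bottle with black cap and paper label, 48 across, 125 mm high, standing beside the box. Origin: centre of its base. Leave it alone.
- pigment_jar: Amber glass jar with metal lid, 52 across, 70 mm high, standing beside the box. Origin: centre of its base. Leave it alone.
- pinecone: Pine cone standing on its base, 75 across, 75 mm high. Origin: centre of its base. Leave it alone.
- log_slice: Slice of a branch, 86 across, 16 mm thick, lying flat. Origin: centre of its underside. Leave it alone.
- folding_saw: Folded red garden saw, about 190 x 45 x 22 mm, lying flat. Origin: near its middle, at bench height. Leave it alone.
- branch: Piece of branch with a side twig, 190 long, 22 mm thick, lying flat. Origin: near its middle, at bench height. Leave it alone.
- seed_bowl: Blue bowl, 100 across, 45 mm high. Origin: centre of its base. Leave it alone.

How it is judged (in metres and radians):
On the way, in this order (a step that is already met when the one before it is completed fails the run):
1. the lid is pressed past its catch and is fully shut (value of joint lid below 0.015 rad), for 0.2 s.
2. the blue key is pressed down, with every other key up and the lid shut (value of joint key_blue above 0.0035 m and value of joint each of key_yellow, key_green, key_red, key_white below 0.001 m and value of joint lid below 0.015 rad), for 0.04 s.
3. the yellow key is pressed down, with every other key up and the lid shut (value of joint key_yellow above 0.0035 m and value of joint each of key_blue, key_green, key_red, key_white below 0.001 m and value of joint lid below 0.015 rad), for 0.04 s.
4. the green key is pressed down, with every other key up and the lid shut (value of joint key_green above 0.0035 m and value of joint each of key_blue, key_yellow, key_red, key_white below 0.001 m and value of joint lid below 0.015 rad), for 0.04 s.
At the end, for the whole second after the job is handed in: The lid is latched shut (under 0.015 rad), all five keys are up again (under 1 mm of travel), the mould lies within 20 mm and each bystander within 40 mm of where it was (value of joint lid below 0.015 rad and value of joint each of key_blue, key_yellow, key_green, key_red, key_white below 0.001 m and distance of mould from where it was at the start of the episode below 0.02 m and distance of each of resin_bottle, pigment_jar, pinecone, log_slice, folding_saw, branch, seed_bowl from where it was at the start of the episode below 0.04 m); the robot touches nothing.
It fails at once if a key is pressed while the lid is not yet latched shut (value of joint any of key_blue, key_yellow, key_green, key_red, key_white above 0.0025 m and value of joint lid above 0.03 rad).
It fails at once if the red or the white key is pressed (value of joint any of key_red, key_white above 0.0025 m).
It fails at once if two keys are down together (value of joint each of key_blue, key_yellow above 0.0025 m or value of joint each of key_blue, key_green above 0.0025 m or value of joint each of key_yellow, key_green above 0.0025 m).
It fails at once if the mould is shifted by more than 20 mm (distance of mould from where it was at the start of the episode above 0.02 m).
It fails at once if a thing on the bench is shifted by more than 40 mm (distance of any of resin_bottle, pigment_jar, pinecone, log_slice, folding_saw, branch, seed_bowl from where it was at the start of the episode above 0.04 m).
It also fails if it takes over 54 s, if anything falls off the work surface, if the arm or the gripper's body presses on something with over 40 N, if the wrist force passes 120 N, or if a joint passes its speed limit or range.

### The arm

A 7-joint arm with a two-finger parallel gripper is mounted at the origin on the work surface. World frame = base frame: x ahead of the robot, y to its left, z up, the work surface at z = 0. Lengths are in mm, angles in rad, forces in N, time in s.
With the tool pointing down it reaches from about 400 to 875 mm from the base axis. Payload 4.4 kg.
Tool frame: the origin (TCP) lies on the centre line of the jaws, within the pads' length; the fingertips stand 14 mm ahead of it and the grasp point (between the pads) lies 5 mm behind it; z points along the fingers, x is the direction in which the jaws open and shut, and the axes are right-handed (so a half turn about z gives the same grasp; the last joint's range is limited). The gripper opens to 85 mm and grips with 20 to 120 N. Pads are 22 mm wide; open, the fingers measure 114 mm over their backs; the gripper's body (76 mm by 85 mm) begins 54 mm behind the grasp point. The pads swing forward as they close: fully open they stand 13 mm farther back than shut.
Start: joints at [-1.285, 0.628, 0.038, 1.517, -0.027, 0.996, -0.02], TCP at [223.96, 610.213, 245.313] pointing down, gripper open.
Joint ranges: [-3.06, 3.06], [-0.37, 2.12], [-1.25, 1.32], [0.18, 2.47], [-1.1, 4.24], [0.23, 1.98], [-2.94, 2.94]. Speed limits (rad/s): [2.57, 2.57, 3.14, 3.14, 3.14, 3.14, 3.14].

### API

Orientations are given as [roll, pitch, yaw] about the fixed x, y, z axes, in that order (R = Rz(yaw) Ry(pitch) Rx(roll)).
In Python, from cell import ctrl gives the robot as it stands.
- The arm moves only by the tool send_rows, never from a script. Its argument "commands" is a list of rows, each a list of 5 numbers: the finger opening in mm, from 0 to 85.4, then the shift along the tool's x, y, z in mm, then the turn about the tool's z in degrees. In form: [[grip, x, y, z, roll], ...]. A call has 1 to 5 rows; each row is the pose to reach, as a shift and turn from the pose measured when the call began, along the tool's axes at that moment; what a row does not reach only later rows make up. A row lasts 1/10 s, in which the tool goes at most 50 mm and 8.59 degrees, less where a joint would pass 70% of its speed; a pose out of reach is approached as far as the arm can. A call with a gripper value outside its range is refused whole. The fingers move at their own pace and stop on an object; the grip force is fixed at half the most. Time passes only in rows, so rows that repeat a pose let the fingers close. It gives the time, the measured TCP pose, the force and the opening at its end, in the units of the state.
- ctrl.read_state(): the state, without advancing time (a new reading comes with each control period).
- ctrl.get_image(name): name is "scene" or "top"; returns the picture (384x512x3 uint8, red, green, blue); there is no depth.
- ctrl.camera_params(name): a dict with "fx", "fy", "cx", "cy" (pixels), "cam_to_world" (4x4, takes a point from camera to world coordinates). Camera axes: x right, y down, z forward; pixel columns grow to the right and rows downward; lengths in mm; the calibration is good to about 2 mm. A picture is of the moment at which its call begins. camera_params takes no time and is no camera call.
- ctrl.finish_job(): hands the job in, once; it reports no verdict.
The state is a dict: "clock": time; "qpos": joint angles; "qd": joint speeds; "tau": joint torques, N m; "eef_pos": TCP position; "tool_rot": TCP orientation; "force": force on the tool from outside, world axes, zero at the start; "torque": the same for the moment, N m; "width": finger opening in mm.
Only numpy, scipy, OpenCV 4.12 (cv2) and the standard library are available. Lean on these libraries where they do the work, as an engineer would, in place of code of your own. Each camera call takes 0.05 s, during which the arm holds its last target.

## Working session

There is one attempt and no reset: what is moved stays moved. The work goes in short steps, Python scripts to look and compute and a tool call to move; the robot and the scene stay as the last step left them, time stands still between calls to the robot, and variables do not carry over. Pictures are saved under pics/ and viewed, and the job is handed in when it is done.

Besides the shell and the picture viewer there is one more tool, called after "Emit:" as name(argument=value, ...) on one line, values as JSON. send_rows: Moves the arm, as the interface text tells. Its arguments: {"type":"object","properties":{"commands":{"type":"array"}},"required":["commands"]}

```bash
mkdir -p pics; python3 - <<'E'
from cell import ctrl
import cv2
print(ctrl.read_state())
for n in("scene","top"):
    im=ctrl.get_image(n); cv2.imwrite(f"pics/{n}0.png",im[:,:,::-1]); p=ctrl.camera_params(n); print(n,p)
E
```

```text
{'clock': 0.0, 'qpos': array([-1.28476754,  0.62933063,  0.03843299,  1.51838307, -0.02698505,
        0.99630502, -0.02000745]), 'qd': array([-0.00192215, -0.00082051,  0.00029269,  0.00104263,  0.00038405,
        0.00079324,  0.00118799]), 'tau': array([-4.61470972e-04, -5.63397825e+01,  1.22626137e+00, -1.93452519e+01,
        1.11175634e-02,  1.05503705e-02, -5.57857632e-06]), 'eef_pos': array([223.76232441, 609.62337034, 244.39413867]), 'tool_rot': array([3.14156058e+00, 1.90800951e-03, 1.21897511e+00]), 'force': array([0.24464195, 0.17102239, 0.79545298]), 'torque': array([-0.00742188,  0.08100325,  0.02363353]), 'width': 85.3834773425564}
scene {'fx': 455.7369384571316, 'fy': 455.7369384571316, 'cx': 263.0468509103515, 'cy': 187.52896410511917, 'cam_to_world': array([[-4.73288993e-01,  7.34059852e-01, -4.86984253e-01,
         1.30280792e+03],
       [ 8.80906405e-01,  3.95142981e-01, -2.60510903e-01,
         3.87694166e+02],
       [ 1.19781407e-03, -5.52284491e-01, -8.33654849e-01,
         1.34930384e+03],
       [ 0.00000000e+00,  0.00000000e+00,  0.00000000e+00,
         1.00000000e+00]])}
top {'fx': 392.2631322677361, 'fy': 392.2631322677361, 'cx': 256.75451906045885, 'cy': 189.9389589085993, 'cam_to_world': array([[ 2.52232199e-02, -9.87413615e-01,  1.56135016e-01,
         4.07590710e+02],
       [-9.99648134e-01, -2.61954663e-02, -4.17212905e-03,
         1.64852730e+01],
       [ 8.20964657e-03, -1.55974842e-01, -9.87726911e-01,
         1.23890597e+03],
       [ 0.00000000e+00,  0.00000000e+00,  0.00000000e+00,
         1.00000000e+00]])}
```

View pics/scene0.png

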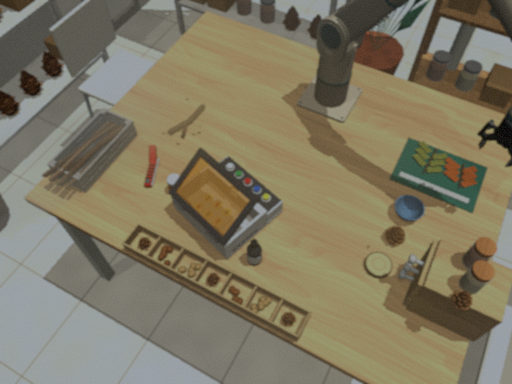

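View pics/top0.png

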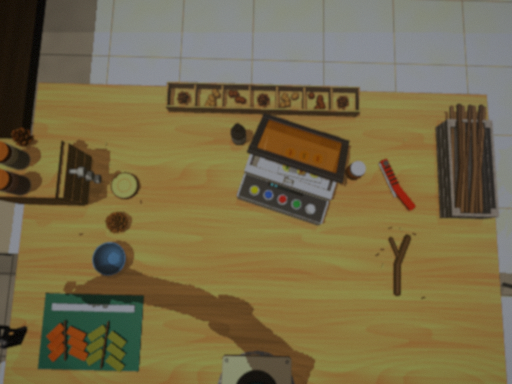

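```bash
python3 - <<'E'
import cv2
a=cv2.imread("pics/top0.png")[100:235,220:370]; cv2.imwrite("pics/topz.png",cv2.resize(a,None,fx=5,fy=4.4 if 0 else 5,interpolation=3)[:,:750][:600] if 0 else cv2.resize(a,None,fx=4,fy=4,interpolation=2))
b=cv2.imread("pics/scene0.png")[140:265,155:295]; cv2.imwrite("pics/scz.png",cv2.resize(b,None,fx=4,fy=4,interpolation=2))
E
```

```text
(no output)
```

View pics/topz.png

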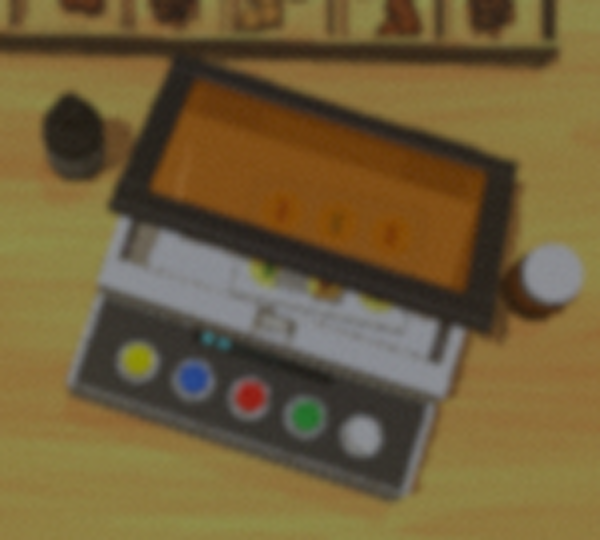

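View pics/scz.png

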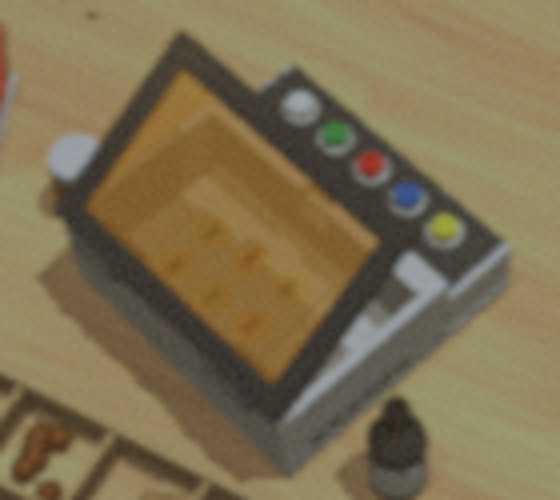

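```bash
cat > fit.py <<'E'
import numpy as np
from scipy.optimize import least_squares
from cell import ctrl
def proj(n,P):
    p=ctrl.camera_params(n);T=np.linalg.inv(p['cam_to_world']);c=P@T[:3,:3].T+T[:3,3]
    return np.c_[p['fx']*c[:,0]/c[:,2]+p['cx'],p['fy']*c[:,1]/c[:,2]+p['cy']]
kt=np.array([(137,361),(194,380),(250,398),(306,417),(361,436)])
ks=np.array([(444,229),(407,197),(371,166),(335,136),(300,105)])
f=lambda u,o:(u+.5)/4-.5+np.array(o)
kt=f(kt,(220,100));ks=f(ks,(155,140))
def W(x,L):
    c,s=np.cos(x[2]),np.sin(x[2]);return np.c_[x[0]+c*L[:,0]-s*L[:,1],x[1]+s*L[:,0]+c*L[:,1],L[:,2]]
K=np.array([[-97,88-44*i,87] for i in range(5)],float)
r=lambda x:np.r_[(proj('top',W(x,K))-kt).ravel(),(proj('scene',W(x,K))-ks).ravel()]
s=least_squares(r,[500,-40,0])
if __name__=="__main__":
    print(s.x,np.degrees(s.x[2]),np.abs(s.fun).max(),s.fun.reshape(-1,2).round(2).tolist())
    print(W(s.x,K).round(1))
    lt=f(np.array([(115,208),(490,330)]),(220,100)); ls=f(np.array([(385,238),(182,33)]),(155,140))
    def lid(a,R=184,h=12,y=135):
        return np.array([[125-R*np.cos(a)-h*np.sin(a)*-1*-1*-1 if 0 else 125-R*np.cos(a)+h*np.sin(a),sg*y,100.5+R*np.sin(a)+h*np.cos(a)] for sg in(1,-1)])
    for a in np.arange(.5,1.05,.05):
        P=W(s.x,lid(a)); print(round(a,2),(proj('top',P)-lt).round(1).tolist(),(proj('scene',P)-ls).round(1).tolist())
    for a in (.8,):
        pass
E
python3 fit.py
```

```text
[ 6.58033245e+02 -9.34627829e+01 -3.00855665e-01] -17.237759840013844 0.7115791265994176 [[0.3, -0.6], [0.09, -0.64], [0.17, -0.42], [0.29, -0.43], [0.71, -0.43], [0.67, -0.37], [0.59, -0.37], [0.46, -0.43], [0.54, -0.57], [0.57, -0.28]]
[[ 591.5   19.3   87. ]
 [ 578.4  -22.7   87. ]
 [ 565.4  -64.7   87. ]
 [ 552.4 -106.7   87. ]
 [ 539.3 -148.8   87. ]]
0.5 [[-2.7, 2.9], [-1.5, 3.9]] [[11.0, -0.1], [2.9, 0.2]]
0.55 [[-2.1, 0.5], [-0.3, 1.6]] [[9.8, -0.5], [1.4, -0.4]]
0.6 [[-1.5, -2.1], [0.9, -0.8]] [[8.4, -0.7], [-0.2, -0.9]]
0.65 [[-0.8, -4.8], [2.1, -3.4]] [[7.0, -0.8], [-1.9, -1.3]]
0.7 [[-0.1, -7.7], [3.4, -6.0]] [[5.4, -0.8], [-3.7, -1.5]]
0.75 [[0.7, -10.6], [4.7, -8.8]] [[3.7, -0.6], [-5.5, -1.7]]
0.8 [[1.5, -13.6], [6.0, -11.8]] [[2.0, -0.4], [-7.5, -1.7]]
0.85 [[2.4, -16.8], [7.3, -14.8]] [[0.1, 0.0], [-9.5, -1.6]]
0.9 [[3.3, -20.0], [8.6, -17.9]] [[-1.8, 0.6], [-11.6, -1.4]]
0.95 [[4.2, -23.3], [10.0, -21.1]] [[-3.8, 1.3], [-13.8, -1.1]]
1.0 [[5.2, -26.7], [11.3, -24.4]] [[-5.9, 2.1], [-16.1, -0.6]]
```

```bash
cat > go.py <<'E'
import sys,numpy as np
from scipy.spatial.transform import Rotation as R
from cell import ctrl
B=np.array([658.0,-93.5]);y=np.radians(-17.24)
def go(lx,ly,tipz,tip=14):
    s=ctrl.read_state();w=np.r_[B[0]+np.cos(y)*lx-np.sin(y)*ly,B[1]+np.sin(y)*lx+np.cos(y)*ly,tipz+tip]
    r=R.from_euler('xyz',s['tool_rot']);d=r.inv().apply(w-s['eef_pos'])
    e=s['eef_pos'][:2]-B;c=[np.cos(y)*e[0]+np.sin(y)*e[1],-np.sin(y)*e[0]+np.cos(y)*e[1]]
    print('t',round(s['clock'],2),'world tgt',w.round(1),'shift',d.round(1),'| now local',np.round(c,1),'tipz',round(s['eef_pos'][2]-tip,1),'rot',s['tool_rot'].round(3),'yaw err deg',round(72.76-np.degrees(s['tool_rot'][2]),2),'F',s['force'].round(1),'w',round(s['width'],1))
if __name__=="__main__": go(*map(float,sys.argv[1:4]))
E
python3 go.py -10 0 235
```

```text
t 0.1 world tgt [648.4 -90.5 249. ] shift [-511.   640.    -3.6] | now local [-623.1  542.9] tipz 230.5 rot [3.142e+00 2.000e-03 1.219e+00] yaw err deg 2.92 F [-0.3 -0.1  0.1] w 85.5
```

Emit:
send_rows(commands=[[0, -30, 38, -15, 0], [0, -60, 76, -15, -1], [0, -90, 114, -15, -2], [0, -120, 152, -15, -3], [0, -150, 190, -15, -3]])

```text
clock: 0.6
eef_pos: [351.0, 401.5, 259.5]
tool_rot: [-3.141, 0.002, 1.272]
force: [0.2, 0.2, -0.5]
width: 12.2
```

```bash
python3 go.py -10 0 235
```

```text
t 0.6 world tgt [648.4 -90.5 249. ] shift [-382.7  429.1   11.3] | now local [-439.9  381.8] tipz 245.5 rot [-3.141e+00  2.000e-03  1.272e+00] yaw err deg -0.12 F [ 0.2  0.2 -0.5] w 12.2
```

Emit:
send_rows(commands=[[0, -32, 36, 0, 0], [0, -64, 72, 0, 0], [0, -96, 108, 0, 0], [0, -128, 144, 0, 0], [0, -160, 180, 0, 0]])

```text
clock: 1.1
eef_pos: [476.5, 193.8, 259.7]
tool_rot: [-3.141, 0.002, 1.272]
force: [0.0, 0.7, -0.0]
width: 0.0
```

Emit:
send_rows(commands=[[0, -32, 36, 0, 0], [0, -64, 72, 0, 0], [0, -96, 108, 0, 0], [0, -128, 144, 0, 0], [0, -160, 180, 0, 0]])

```text
clock: 1.6
eef_pos: [601.9, -13.9, 259.7]
tool_rot: [-3.14, 0.002, 1.272]
force: [1.9, 0.5, 1.2]
width: 0.1
```

```bash
python3 go.py -10 0 235
```

```text
t 1.6 world tgt [648.4 -90.5 249. ] shift [-59.5  67.   10.8] | now local [-77.1  59.4] tipz 245.7 rot [-3.140e+00  2.000e-03  1.272e+00] yaw err deg -0.13 F [1.9 0.5 1.2] w 0.1
```

Emit:
send_rows(commands=[[0, -30, 33, 0, 0], [0, -60, 67, 0, 0], [0, -60, 67, 10, 0], [0, -60, 67, 10, 0], [0, -60, 67, 10, 0]])

```text
clock: 2.1
eef_pos: [647.6, -89.2, 249.1]
tool_rot: [-3.138, 0.001, 1.274]
force: [-0.2, 1.3, 0.6]
width: 0.2
```

```bash
python3 go.py -12 0 215; python3 - <<'E'
from cell import ctrl
import cv2
b=ctrl.get_image("scene"); cv2.imwrite("pics/s1.png",cv2.resize(b[110:265,130:320,::-1],None,fx=3.5,fy=3.5,interpolation=2))
E
```

```text
t 2.1 world tgt [646.5 -89.9 229. ] shift [-0.9 -0.7 20.1] | now local [-11.2   1. ] tipz 235.1 rot [-3.138e+00  1.000e-03  1.274e+00] yaw err deg -0.22 F [-0.2  1.3  0.6] w 0.2
```

View pics/s1.png

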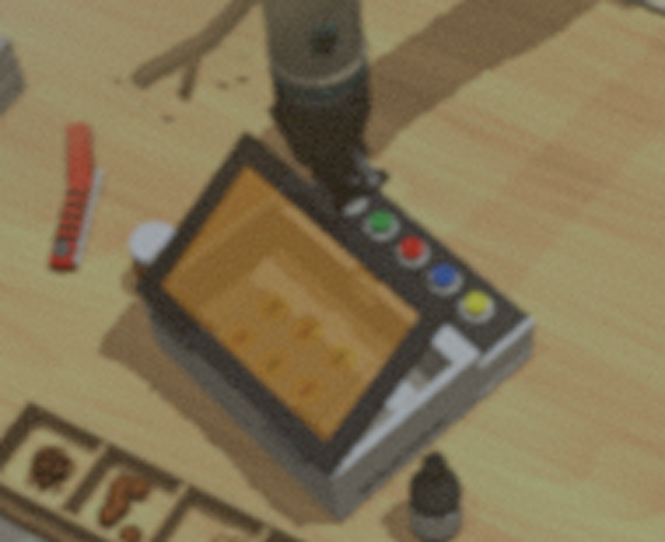

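```bash
python3 - <<'E'
import numpy as np
from fit import proj,W
x=[658,-93.5,np.radians(-17.24)]
z=lambda u:((u-np.array([130,110])+.5)*3.5-.5).round(0).tolist()
print('tip',z(proj('scene',np.array([[647.6,-89.2,235.1]]))))
for a in (.5,.55,.6,.65,.7):
    L=np.array([[125-R*np.cos(a)+12*np.sin(a),yy,100.5+R*np.sin(a)+12*np.cos(a)] for R,yy in((184,135),(184,-135),(172,0),(0,135),(0,-135))])
    P=W(x,L);print(a,z(proj('scene',P)),proj('top',P)[:2].round(1).tolist(), L[2].round(1))
E
python3 - <<'E'
from cell import ctrl
import cv2
b=ctrl.get_image("top"); cv2.imwrite("pics/t1.png",cv2.resize(b[100:235,220:370,::-1],None,fx=4,fy=4,interpolation=2))
E
```

```text
tip [[337.0, 210.0]]
0.5 [[463.0, 313.0], [257.0, 135.0], [347.0, 231.0], [328.0, 479.0], [134.0, 290.0]] [[245.7, 154.5], [340.6, 186.0]] [-20.2   0.  193.5]
0.55 [[458.0, 311.0], [251.0, 132.0], [343.0, 229.0], [328.0, 480.0], [133.0, 291.0]] [[246.3, 152.1], [341.8, 183.7]] [-15.4   0.  200.6]
0.6 [[454.0, 311.0], [246.0, 131.0], [338.0, 228.0], [328.0, 480.0], [133.0, 291.0]] [[246.9, 149.5], [343.0, 181.3]] [-10.2   0.  207.5]
0.65 [[449.0, 310.0], [240.0, 129.0], [333.0, 227.0], [327.0, 481.0], [132.0, 292.0]] [[247.6, 146.8], [344.2, 178.8]] [ -4.7   0.  214.1]
0.7 [[443.0, 310.0], [234.0, 128.0], [327.0, 227.0], [327.0, 481.0], [132.0, 292.0]] [[248.3, 144.0], [345.5, 176.1]] [  1.2   0.  220.5]
```

View pics/t1.png

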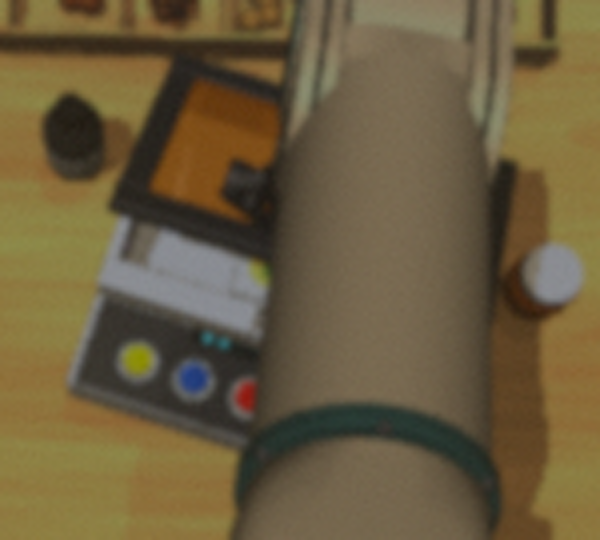

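Emit:
send_rows(commands=[[0, 0, 0, 15, 0], [0, 0, 0, 26, 0], [0, 0, -3, 33, 0], [0, 0, -7, 40, 0], [0, 0, -10, 47, 0]])

```text
clock: 2.7
eef_pos: [638.2, -85.5, 203.0]
tool_rot: [-3.14, 0.001, 1.275]
force: [-0.2, 0.7, 3.1]
width: -0.3
```

```bash
python3 go.py -33 0 163
```

```text
t 2.7 world tgt [626.5 -83.7 177. ] shift [ -1.7 -11.7  26. ] | now local [-21.3   1.8] tipz 189.0 rot [-3.140e+00  1.000e-03  1.275e+00] yaw err deg -0.3 F [-0.2  0.7  3.1] w -0.3
```

Contact with about 3 N; following the arc on.

Emit:
send_rows(commands=[[0, -1, -4, 8, 0], [0, -2, -7, 16, 0], [0, -2, -11, 26, 0], [0, -2, -14, 34, 0], [0, -2, -17, 42, 0]])

```text
clock: 3.2
eef_pos: [621.3, -82.7, 160.3]
tool_rot: [-3.141, 0.001, 1.275]
force: [2.2, -0.0, 0.7]
width: -0.0
```

```bash
python3 go.py -44 0 123;python3 - <<'E'
from cell import ctrl
import cv2
b=ctrl.get_image("scene"); cv2.imwrite("pics/s2.png",cv2.resize(b[110:265,130:320,::-1],None,fx=3.5,fy=3.5,interpolation=2))
E
```

```text
t 3.2 world tgt [616.  -80.5 137. ] shift [ 0.6 -5.8 23.3] | now local [-38.2  -0.6] tipz 146.3 rot [-3.141e+00  1.000e-03  1.275e+00] yaw err deg -0.3 F [ 2.2 -0.   0.7] w -0.0
```

View pics/s2.png

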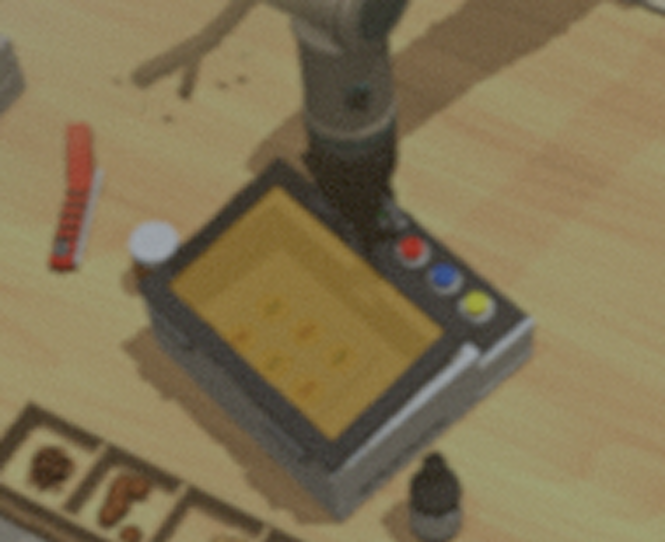

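Emit:
send_rows(commands=[[0, 0, -3, 8, 0], [0, 0, -5, 14, 0], [0, 0, -6, 19, 0], [0, 0, -6, 23, 0], [0, 0, -6, 25, 0]])

```text
clock: 3.75
eef_pos: [612.7, -80.8, 133.9]
tool_rot: [-3.135, 0.002, 1.275]
force: [-3.3, 0.0, 7.3]
width: -0.2
```

```bash
python3 go.py -44 0 113
```

```text
t 3.75 world tgt [616.  -80.5 127. ] shift [1.3 3.  6.9] | now local [-47.   -1.3] tipz 119.9 rot [-3.135e+00  2.000e-03  1.275e+00] yaw err deg -0.29 F [-3.3  0.   7.3] w -0.2
```

Emit:
send_rows(commands=[[0, 0, 2, 3, 0], [0, 0, 2, 6, 0], [0, 0, 2, 9, 0], [0, 0, 2, 11, 0], [0, 0, 2, 11, 0]])

```text
clock: 4.25
eef_pos: [614.5, -81.5, 126.3]
tool_rot: [-3.136, 0.002, 1.275]
force: [-8.0, 1.4, 25.9]
width: 0.1
```

```bash
python3 go.py -44 0 113
```

```text
t 4.25 world tgt [616.  -80.5 127. ] shift [ 1.4  1.1 -0.7] | now local [-45.1  -1.4] tipz 112.3 rot [-3.136e+00  2.000e-03  1.275e+00] yaw err deg -0.28 F [-8.   1.4 25.9] w 0.1
```

Emit:
send_rows(commands=[[0, 0, 0, -15, 0], [0, 0, 0, -40, 0], [0, 0, 0, -60, 0], [0, 0, 0, -60, 0]])

```text
clock: 4.65
eef_pos: [616.8, -81.9, 188.8]
tool_rot: [-3.141, 0.001, 1.275]
force: [-0.0, -0.4, 0.3]
width: 0.2
```

```bash
python3 go.py -97 44 105;python3 - <<'E'
from cell import ctrl
import cv2,numpy as np
from fit import proj,W
b=ctrl.get_image("scene"); cv2.imwrite("pics/s3.png",cv2.resize(b[110:265,130:320,::-1],None,fx=3.5,fy=3.5,interpolation=2))
x=[658,-93.5,np.radians(-17.24)]
z=lambda u:((u-np.array([130,110])+.5)*3.5-.5).round(0).tolist()
for a in (0,.06):
    L=np.array([[125-R*np.cos(a)+12*np.sin(a),yy,100.5+R*np.sin(a)+12*np.cos(a)] for R,yy in((184,135),(184,-135),(0,135),(0,-135))])
    print(a,z(proj('scene',W(x,L))))
E
```

```text
t 4.65 world tgt [578.4 -22.7 119. ] shift [ 45.4 -54.   69.8] | now local [-42.7  -1.1] tipz 174.8 rot [-3.141e+00  1.000e-03  1.275e+00] yaw err deg -0.27 F [-0.  -0.4  0.3] w 0.2
0 [[485.0, 345.0], [289.0, 174.0], [333.0, 474.0], [138.0, 286.0]]
0.06 [[485.0, 339.0], [287.0, 168.0], [333.0, 475.0], [138.0, 286.0]]
```

View pics/s3.png

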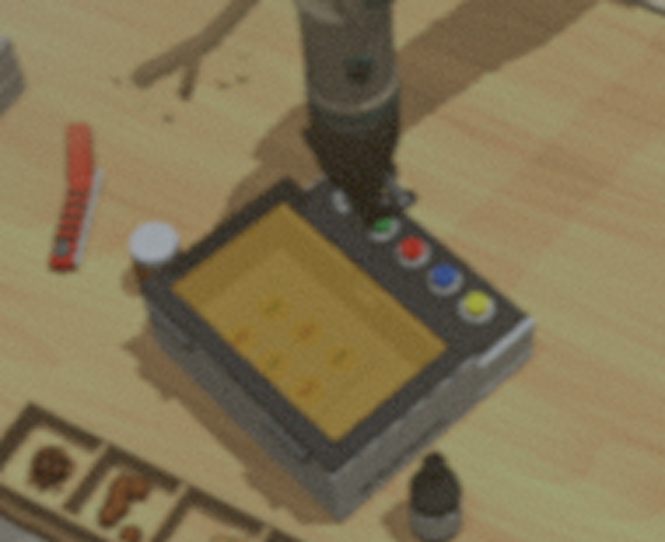

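Emit:
send_rows(commands=[[0, 20, -25, 10, 0], [0, 45, -54, 30, 0], [0, 45, -54, 60, 0], [0, 45, -54, 70, 0], [0, 45, -54, 70, 0]])

```text
clock: 5.2
eef_pos: [575.5, -23.7, 115.0]
tool_rot: [-3.134, 0.004, 1.274]
force: [-0.5, -1.2, 0.3]
width: 0.2
```

```bash
python3 go.py -97 44 82;python3 - <<'E'
from cell import ctrl
import cv2
b=ctrl.get_image("scene"); cv2.imwrite("pics/s4.png",cv2.resize(b[110:265,130:320,::-1],None,fx=3.5,fy=3.5,interpolation=2))
E
```

```text
t 5.2 world tgt [578.4 -22.7  96. ] shift [ 1.8  2.6 19. ] | now local [-99.5  42.3] tipz 101.0 rot [-3.134  0.004  1.274] yaw err deg -0.23 F [-0.5 -1.2  0.3] w 0.2
```

View pics/s4.png

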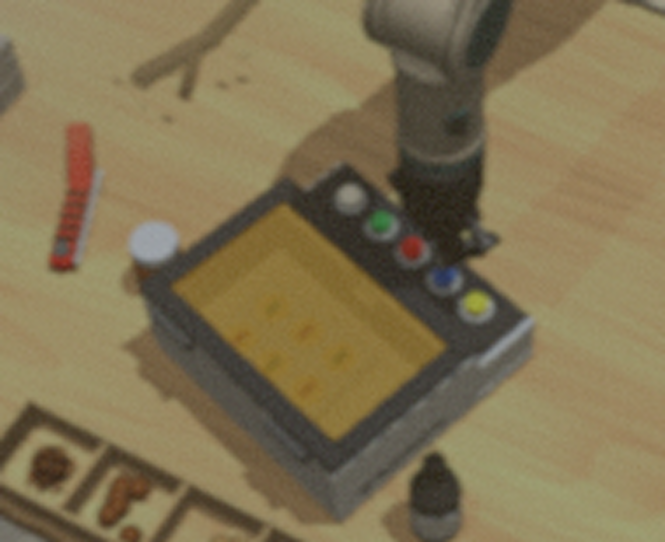

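Emit:
send_rows(commands=[[0, 2, 2, 8, 0], [0, 2, 2, 13, 0], [0, 2, 2, 17, 0], [0, 2, 2, 20, 0], [0, 2, 2, 20, 0]])

```text
clock: 5.75
eef_pos: [579.8, -23.2, 96.6]
tool_rot: [-3.138, 0.003, 1.273]
force: [-0.2, -1.7, 4.1]
width: 0.1
```

```bash
python3 go.py -97 44 82
```

```text
t 5.75 world tgt [578.4 -22.7  96. ] shift [ 0.1 -1.5  0.6] | now local [-95.5  43.9] tipz 82.6 rot [-3.138e+00  3.000e-03  1.273e+00] yaw err deg -0.18 F [-0.2 -1.7  4.1] w 0.1
```

Emit:
send_rows(commands=[[0, 0, 0, 2, 0], [0, 0, 0, 3, 0], [0, 0, 0, 3, 0]])

```text
clock: 6.05
eef_pos: [579.9, -23.2, 95.8]
tool_rot: [-3.139, 0.003, 1.273]
force: [-4.2, -0.1, 17.9]
width: -0.5
```

```bash
python3 go.py -97 88 101
```

```text
t 6.05 world tgt [591.4  19.3 115. ] shift [ 44.   -1.5 -19.3] | now local [-95.4  43.9] tipz 81.8 rot [-3.139e+00  3.000e-03  1.273e+00] yaw err deg -0.16 F [-4.2 -0.1 17.9] w -0.5
```

Blue is bottomed (18 N at tip height 81.8). On to yellow.

Emit:
send_rows(commands=[[0, 0, 0, -20, 0], [0, 0, 0, -23, 0], [0, 44, -1, -23, 0], [0, 44, -1, -20, 0], [0, 44, -1, -20, 0]])

```text
clock: 6.55
eef_pos: [591.2, 21.1, 114.8]
tool_rot: [-3.137, 0.002, 1.276]
force: [-0.4, -0.8, -0.2]
width: -0.1
```

```bash
python3 go.py -97 88 82
```

```text
t 6.55 world tgt [591.4  19.3  96. ] shift [-1.6  0.8 18.8] | now local [-97.7  89.7] tipz 100.8 rot [-3.137e+00  2.000e-03  1.276e+00] yaw err deg -0.35 F [-0.4 -0.8 -0.2] w -0.1
```

Emit:
send_rows(commands=[[0, -1, 0, 8, 0], [0, -1, 0, 14, 0], [0, -1, 0, 19, 0], [0, -1, 0, 21, 0], [0, -1, 0, 21, 0]])

```text
clock: 7.05
eef_pos: [590.2, 19.2, 95.8]
tool_rot: [-3.136, 0.003, 1.275]
force: [-6.1, 0.1, 21.0]
width: -0.2
```

```bash
python3 go.py -97 -44 110
```

```text
t 7.05 world tgt [ 552.3 -106.8  124. ] shift [-131.6    0.4  -27.9] | now local [-98.2  87.5] tipz 81.8 rot [-3.136e+00  3.000e-03  1.275e+00] yaw err deg -0.27 F [-6.1  0.1 21. ] w -0.2
```

Emit:
send_rows(commands=[[0, 0, 0, -28, 0], [0, -25, 1, -35, 0], [0, -70, 1, -35, 0], [0, -115, 1, -35, 0], [0, -132, 1, -35, 0]])

```text
clock: 7.55
eef_pos: [550.3, -113.8, 130.9]
tool_rot: [-3.135, 0.006, 1.267]
force: [0.1, -0.1, 0.4]
width: -0.3
```

Emit:
send_rows(commands=[[0, 0, 0, 0, 0], [0, 0, 0, 0, 0]])

```text
clock: 7.75
eef_pos: [550.0, -114.5, 130.5]
tool_rot: [-3.135, 0.007, 1.265]
force: [0.4, 0.1, 0.7]
width: -0.0
```

```bash
python3 go.py -97 -44 82;python3 - <<'E'
from cell import ctrl
import cv2
b=ctrl.get_image("scene"); cv2.imwrite("pics/s5.png",cv2.resize(b[110:265,130:320,::-1],None,fx=3.5,fy=3.5,interpolation=2))
E
```

```text
t 7.75 world tgt [ 552.3 -106.8   96. ] shift [ 8.3  0.2 34.4] | now local [-97.  -52.1] tipz 116.5 rot [-3.135  0.007  1.265] yaw err deg 0.26 F [0.4 0.1 0.7] w -0.0
```

View pics/s5.png

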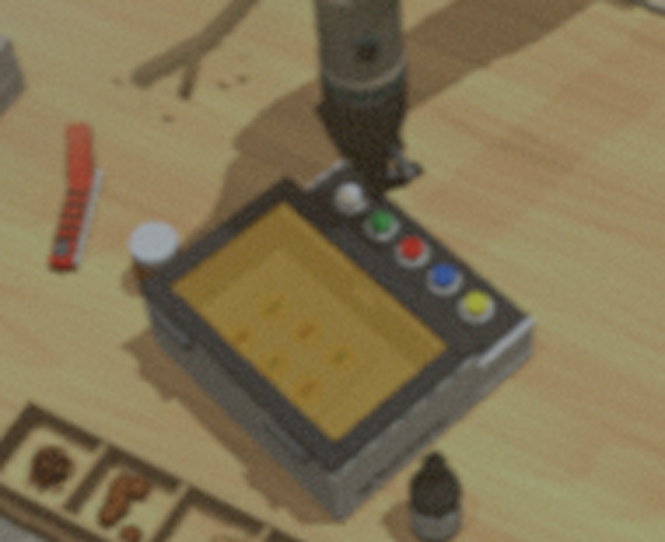

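Overshot 8 mm sideways; correcting at height first.

Emit:
send_rows(commands=[[0, 8, 0, 5, 0], [0, 8, 0, 12, 0], [0, 8, 0, 15, 0], [0, 8, 0, 15, 0]])

```text
clock: 8.2
eef_pos: [552.4, -104.5, 114.6]
tool_rot: [-3.133, 0.006, 1.269]
force: [-0.7, 1.1, -0.2]
width: 0.3
```

```bash
python3 go.py -97 -44 82
```

```text
t 8.2 world tgt [ 552.3 -106.8   96. ] shift [-2.1  0.8 18.6] | now local [-97.6 -41.8] tipz 100.6 rot [-3.133  0.006  1.269] yaw err deg 0.04 F [-0.7  1.1 -0.2] w 0.3
```

Emit:
send_rows(commands=[[0, -2, 0, 8, 0], [0, -2, 0, 14, 0], [0, -2, 0, 19, 0], [0, -2, 0, 21, 0], [0, -2, 0, 21, 0]])

```text
clock: 8.7
eef_pos: [551.5, -106.7, 95.7]
tool_rot: [-3.134, 0.006, 1.269]
force: [-5.3, 1.7, 21.6]
width: -0.1
```

```bash
python3 go.py -97 -44 82
```

```text
t 8.7 world tgt [ 552.3 -106.8   96. ] shift [ 0.2  0.8 -0.3] | now local [-97.8 -44.2] tipz 81.7 rot [-3.134  0.006  1.269] yaw err deg 0.08 F [-5.3  1.7 21.6] w -0.1
```

Green bottomed. Rise and check.

Emit:
send_rows(commands=[[0, 0, 0, -25, 0], [0, 0, 0, -65, 0], [0, 0, -40, -105, 0], [0, 0, -40, -110, 0], [0, 0, -40, -110, 0]])

```text
clock: 9.2
eef_pos: [514.6, -94.5, 207.5]
tool_rot: [-3.137, 0.005, 1.269]
force: [0.1, -0.4, 0.0]
width: -0.2
```

```bash
python3 go.py -97 -44 82;python3 - <<'E'
from cell import ctrl
import cv2
b=ctrl.get_image("scene"); cv2.imwrite("pics/s6.png",cv2.resize(b[110:265,130:320,::-1],None,fx=3.5,fy=3.5,interpolation=2))
E
```

```text
t 9.2 world tgt [ 552.3 -106.8   96. ] shift [1.000e-01 4.020e+01 1.113e+02] | now local [-136.6  -43.5] tipz 193.5 rot [-3.137  0.005  1.269] yaw err deg 0.07 F [ 0.1 -0.4  0. ] w -0.2
```

View pics/s6.png

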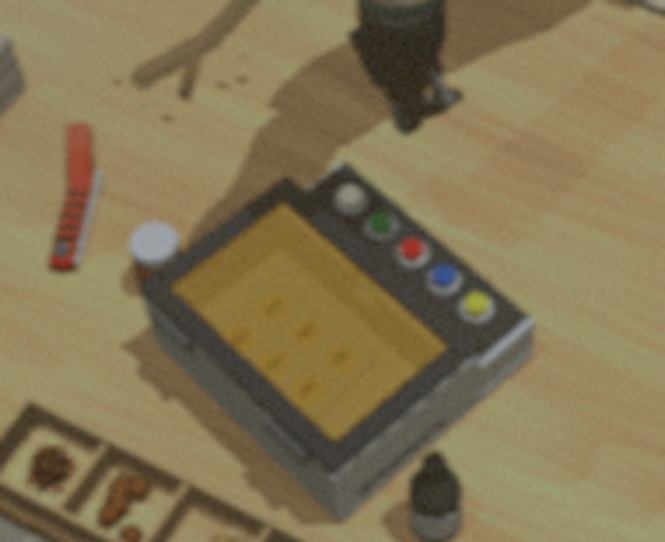

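```bash
python3 -c "
from cell import ctrl
print(ctrl.finish_job())"
```

```text
the job is handed in; nothing more can be done
None
```

I pressed the lid shut, then pressed blue, yellow and green in that order and handed the job in at about 9 s. `finish_job` reports no verdict, so the result rests on my own checks.

- **Lid:** it went over the catch and stopped with 26 N at a fingertip height of 112.3 mm; fully shut is 112.5 mm. In later pictures it stayed down and matched the shut outline better than the 0.06 rad one, though the picture alone would not settle it.
- **Keys:** blue, yellow and green each stopped hard at a fingertip height of about 81.8 mm with 18–22 N. Fully down is 82 mm. I lifted clear above the key tops between presses.
- **Overshoot:** moving to green, the tool ran 8 mm too far sideways. It was about 30 mm above the keys, and I corrected it before going down.
- **End state:** the last picture shows the lid shut. The bottle, jar, saw, branch and mould look unmoved; the pine cone, log slice and bowl were outside that view, and no contact showed in the force readings. The wrist force is about 0 N, with the gripper clear of the box.
- **Not measured:** I did not measure key heights after release. Green looks darker in the last picture, which I put down to the arm's shadow, since white is darker too.

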